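# Hang the comb on the dresser rail with an S-hook

## Robot

A 7-joint arm with a two-finger parallel gripper is mounted at the origin on the work surface. World frame = base frame: x ahead of the robot, y to its left, z up, the work surface at z = 0. Lengths are in m, angles in rad, forces in N, time in s.
With the tool pointing down it reaches from about 0.4 to 0.85 m from the base axis. Payload 10.4 kg.
Tool frame: the origin (TCP) lies midway between the tips of the shut fingers; the grasp point (between the pads) lies 19 mm behind it; z points along the fingers, x is the direction in which the jaws open and shut, and the axes are right-handed (so a half turn about z gives the same grasp; the last joint's range is limited). The gripper opens to 87 mm and grips with 3 to 60 N. Pads are 19 mm wide; open, the fingers measure 117 mm over their backs; the gripper's body (75 mm by 190 mm) begins 51 mm behind the grasp point.
Start: joints at [1.27, 0.332, -0.065, 1.46, 0.022, 1.35, -0.088], TCP at [0.171, -0.601, 0.223] pointing down, gripper open.
Joint ranges: [-2.6, 2.6], [-0.5, 2.12], [-1.47, 1.34], [0.16, 2.42], [-1.27, 4.41], [0.06, 2.06], [-2.6, 2.6]. Speed limits (rad/s): [2.22, 2.22, 2.79, 2.79, 3.14, 3.14, 3.14].

## Interface

Orientations are given as a unit quaternion [x, y, z, w].
In Python, from cell import bot gives the robot as it stands.
- The arm moves only by the tool move_arm, never from a script. Its argument "moves" is a list of rows, each a list of 3 entries, a list of its own where there are three numbers: the shift along the tool's x, y, z in m, then the turn, a rotation vector about the tool's x, y, z in rad, then the gripper's target within -1 to 1 (shut at 1, half-way at 0, fully open at -1). A call has 1 to 8 rows; each row shifts and turns the pose as measured when the row begins, along the tool's axes as they then stand; what a row does not reach is not made up. A row lasts 1/10 s, in which the tool goes at most 50 mm and 8.59 degrees, less where a joint would pass 70% of its speed; a pose out of reach is approached as far as the arm can. A call with a gripper value outside its range is refused whole. The fingers move at their own pace and stop on an object; "force" is the grip in N (left out, the last holds). Time passes only in rows, so rows that do not move let the fingers close. It gives the time, the measured TCP pose, the force and the opening at its end, in the units of the state.
- bot.read_state(): the state, without advancing time (a new reading comes with each control period).
- bot.grab_frame(name): name is "side" or "top"; returns the picture (480x640x3 uint8, red, green, blue); there is no depth.
- bot.camera_model(name): a dict with "mtx" (3x3 intrinsics, pixels), "world_from_camera" (4x4, takes a point from camera to world coordinates). Camera axes: x right, y down, z forward; pixel columns grow to the right and rows downward; lengths in m; the calibration is good to about 2 mm. A picture is of the moment at which its call begins. camera_model takes no time and is no camera call.
- bot.sign_off(): hands the job in, once; it reports no verdict.
The state is a dict: "t": time; "joint_pos": joint angles; "qvel": joint speeds; "effort": joint torques, N m; "ee_pos": TCP position; "orientation": TCP orientation; "contact_force": force on the tool from outside, world axes, zero at the start; "moment": the same for the moment, N m; "gripper_width": finger opening in m.
Only numpy, scipy, OpenCV 4.12 (cv2) and the standard library are available. Lean on these libraries where they do the work, as an engineer would, in place of code of your own. Each camera call takes 0.05 s, during which the arm holds its last target.

## Task

Take the empty S-hook off the brass rail and pass its lower end through the hole in the handle of the comb while the comb still stands in its wooden stand. Lift the comb out on the hook and hang the hook back over the rail between the posts, so that the comb hangs still and clear of the dresser top. Leave the soap dish, vials, vase, tin and brush where they are.

Things in the scene. Friction and masses are not known exactly. Their poses are not given: they have to be found in the camera images.
- rail: fixed brass rail: a round bar 12 mm thick and 360 mm long on two posts, its axis 240 mm above the dresser top. Origin on the dresser top below the bar's middle; its y axis runs along the bar, z up. The posts stand at the bar's ends and do not rise above the bar's top by more than a few mm
- s_hook: loose steel S-hook of 5 mm wire, 30 g, wooden grip tab on top; starts hanging on the rail, its x across the bar and towards the robot, z up. The S lies in its x-z plane, 33 mm wide. Origin: middle of the lower hook's wire, where the comb will hang. Wire centre line of the lower hook, (x, z) mm: tip (14, 7), (6, 0), (-6, 0), (-14, 8), then shank (-14, 24), (14, 34), (14, 66)
- hook_tip (a point): open tip of the S-hook's lower end, 14 mm along x and 7 mm up from the hook's origin, the wire's centre; it points to the hook's +x and up. The lower end that must pass the hole is 12 mm high in all, from 2.5 mm below to 9.5 mm above the hook's origin
- hook_tab (a point): point in the grip tab of the S-hook, on its middle line, 10 mm below its top and 100 mm above the hook's origin. The tab is 22 mm (x) by 9 mm (y) by 30 mm tall; pinch it from above across its 9 mm (the hook's y)
- hook_arch (a point): point inside the hook's upper arch, 70.5 mm above the hook's origin: on the bar's axis when the hook hangs at rest. Wire centre line of the arch, (x, z) mm from the hook's origin: (14, 66), (10, 75), (0, 80), (-10, 75), (-14, 66), tip (-14, 59). To come off, raise the hook 27 mm, then move it along its +x; reverse to hang
- comb_stand: fixed wooden block 60 mm (x) by 100 mm (y), 40 mm high, with a slot 8 mm (x) by 64 mm (y), 30 mm deep (slot floor 10 mm above the dresser top), in which the comb stands. Origin: centre of underside, z up
- comb: loose black plastic wide-tooth comb, a flat plate 6 mm thick (x), 60 mm wide (y), 131 mm tall (z), about 30 g; six 50 mm teeth point down, the handle ends above in a 36 mm square plate with a round hole. Starts upright in the slot of the stand, loose in it by 1 mm each way in x and 2 mm in y. Origin: centre of the teeth's tips; the hole's axis is x
- comb_hole (a point): centre of the comb's round hole, 20 mm in diameter, 113 mm above the comb's origin; 8 mm of plate above it and to either side
- soap_dish: bystander: round white ceramic soap dish with a bar of soap, 110 mm wide, 26 mm high, loose; origin: centre of underside
- vial_tall: bystander: slim amber glass perfume vial, 28 mm wide, 70 mm tall, loose; origin: centre of underside
- vial_short: bystander: stout amber glass perfume vial, 34 mm wide, 56 mm tall, loose; origin: centre of underside
- vase: bystander: black clay vase, 116 mm wide, 145 mm tall, loose; origin: centre of underside
- tin: bystander: round metal tin with clipped-on lid, 84 mm wide, 42 mm tall, loose; origin: centre of underside
- brush: bystander: brush lying flat, about 40 mm high at most, loose; origin: centre of underside
Things that resemble listed ones, but are neither listed nor needed, are in the scene too. There is more than one size of the s_hook; the job needs the smaller.

How it is judged:
On the way, in this order (a step that is already met when the one before it is completed fails the run):
1. the hook's lower end is through the comb's hole while the comb still stands in its stand (x of comb_hole in the frame of s_hook between -0.01 and 0.01 m and y of comb_hole in the frame of s_hook between -0.009 and 0.009 m and z of comb_hole in the frame of s_hook between -0.012 and 0.012 m and height (world z) of comb below 0.02 m), for 0.1 s.
2. the comb hangs on the hook, lifted clear of the stand (x of comb_hole in the frame of s_hook between -0.014 and 0.014 m and y of comb_hole in the frame of s_hook between -0.011 and 0.011 m and z of comb_hole in the frame of s_hook between -0.016 and 0.016 m and height (world z) of comb above 0.045 m), for 0.2 s.
At the end, for the whole second after the job is handed in: the S-hook hangs over the bar between the posts, arch point within 10 mm of the bar axis across it and 8 mm in height; hole centre within 14, 11, 16 mm (x, y, z) of the hook origin; hook and comb within 0.35 rad of upright, slower than 0.05 m/s; comb teeth over 20 mm above the dresser (x of comb_hole in the frame of s_hook between -0.014 and 0.014 m and y of comb_hole in the frame of s_hook between -0.011 and 0.011 m and z of comb_hole in the frame of s_hook between -0.016 and 0.016 m and x of hook_arch in the frame of rail between -0.01 and 0.01 m and y of hook_arch in the frame of rail between -0.17 and 0.17 m and height (world z) of hook_arch between 0.232 and 0.248 m and contact force between s_hook and rail above 0.2 N and height (world z) of comb above 0.02 m and angle between each of comb, s_hook's own z axis and vertical below 0.35 rad and linear speed of each of comb, s_hook below 0.05 m/s); the robot touches nothing.
It fails at once if a bystander (soap dish, vial, vase, tin or brush) is moved more than 25 mm (distance of any of soap_dish, vial_tall, vial_short, vase, tin, brush from where it was at the start of the episode above 0.025 m).
It also fails if it takes over 67 s, if anything falls off the work surface, if the arm or the gripper's body presses on something with over 40 N, if the wrist force passes 120 N, or if a joint passes its speed limit or range.

## Working session

There is one attempt and no reset: what is moved stays moved. The work goes in short steps, Python scripts to look and compute and a tool call to move; the robot and the scene stay as the last step left them, time stands still between calls to the robot, and variables do not carry over. Pictures are saved under pics/ and viewed, and the job is handed in when it is done.

Besides the shell and the picture viewer there is one more tool, called after "Request:" as name(argument=value, ...) on one line, values as JSON. move_arm: Moves the arm, as the interface text tells. Its arguments: {"type":"object","properties":{"moves":{"type":"array"},"force":{"type":"number"}},"required":["moves"]}

```bash
mkdir -p pics; ls
python3 - <<'E'
from cell import bot
import cv2,numpy as np
np.set_printoptions(precision=4,suppress=True)
print(bot.read_state())
for n in ("side","top"):
    f=bot.grab_frame(n); cv2.imwrite(f"pics/{n}0.png",f[:,:,::-1]); m=bot.camera_model(n); print(n,m["mtx"],m["world_from_camera"])
E
```

```text
pics
{'t': 0.0, 'joint_pos': array([ 1.2704,  0.3329, -0.0647,  1.4609,  0.0216,  1.3499, -0.0885]), 'qvel': array([-0.001 , -0.0006, -0.001 ,  0.0005, -0.0004,  0.0013,  0.0003]), 'effort': array([  0.0014, -62.3239,   0.0256, -38.9895,  -0.0613,   0.0397,
         0.0001]), 'ee_pos': array([ 0.1713, -0.6007,  0.2218]), 'orientation': array([ 0.7982, -0.6024, -0.0006, -0.0004]), 'contact_force': array([ 0.5393, -0.478 ,  0.2002]), 'moment': array([ 0.0403, -0.0004,  0.0054]), 'gripper_width': 0.08708098968136337}
side [[591.1575   0.     312.9667]
 [  0.     591.1575 239.0469]
 [  0.       0.       1.    ]] [[-0.8462 -0.3956  0.3569  0.1829]
 [-0.5325  0.6497 -0.5425  0.6496]
 [-0.0172 -0.6492 -0.7605  1.0823]
 [ 0.      0.      0.      1.    ]]
top [[441.5662   0.     325.1471]
 [  0.     441.5662 251.8509]
 [  0.       0.       1.    ]] [[ 0.0071 -0.9848  0.1735  0.4012]
 [-1.     -0.0074 -0.001  -0.0155]
 [ 0.0023 -0.1735 -0.9848  1.2882]
 [ 0.      0.      0.      1.    ]]
```

View pics/side0.png

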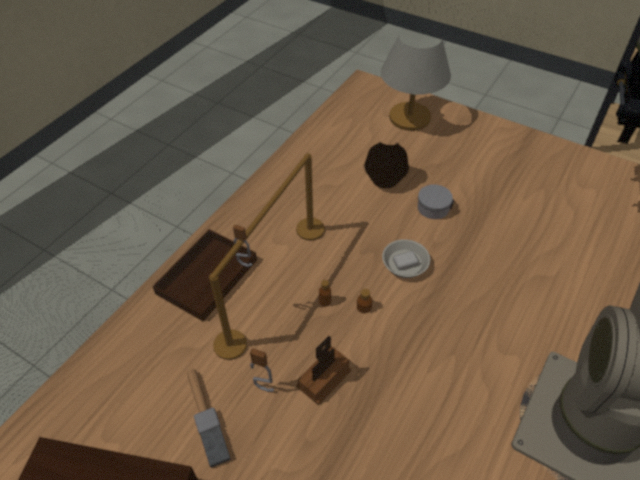

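View pics/top0.png

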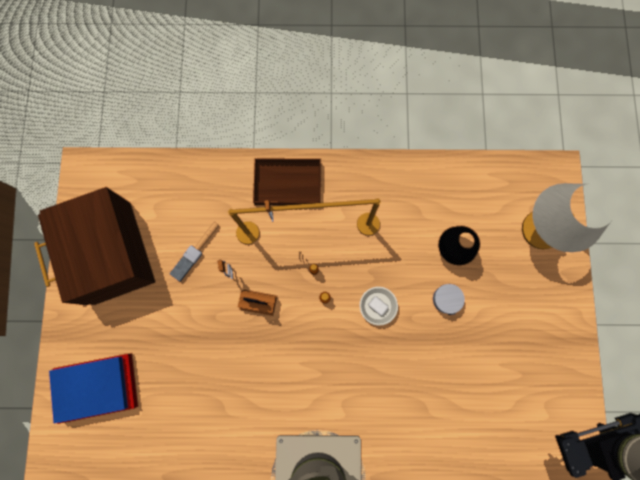

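The side view shows a hook hanging on the rail at about (243,245) and another lying near the stand at (262,368). The comb in its stand is at (323,365). In the top view these are at (268,207), (228,268) and (258,301). I'll take a close crop next.

Run:
```python
import cv2,numpy as np
s=cv2.imread("pics/side0.png");t=cv2.imread("pics/top0.png")
a=cv2.resize(s[215:285,200:300],(800,560),interpolation=cv2.INTER_CUBIC)
b=cv2.resize(s[325:415,230:370],(800,514),interpolation=cv2.INTER_CUBIC)
c=cv2.resize(t[190:320,200:400],(800,520),interpolation=cv2.INTER_CUBIC)
g=lambda x:np.uint8(255*(x/255.)**.6)
cv2.imwrite("pics/c1.png",g(a));cv2.imwrite("pics/c2.png",g(b));cv2.imwrite("pics/c3.png",g(c))
```

```text
(no output)
```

View pics/c1.png

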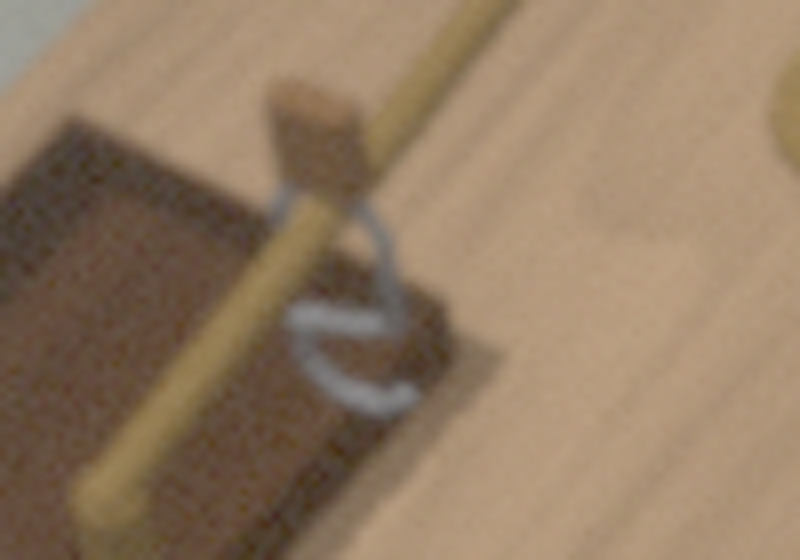

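View pics/c2.png

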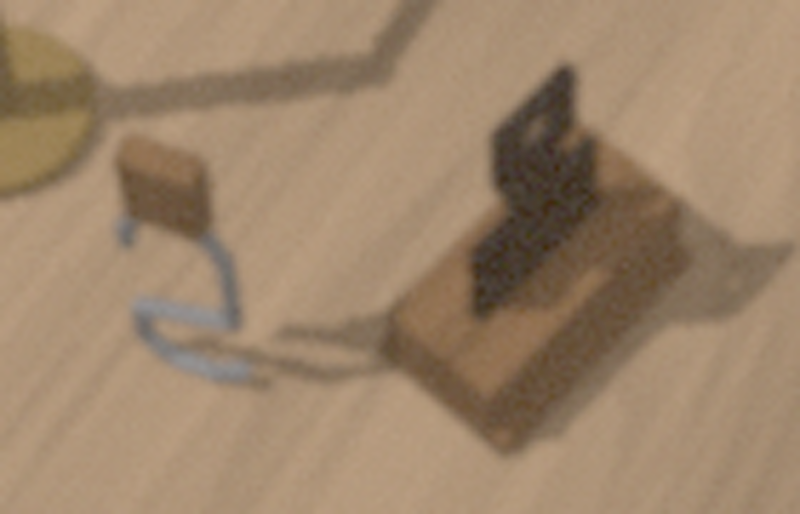

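View pics/c3.png

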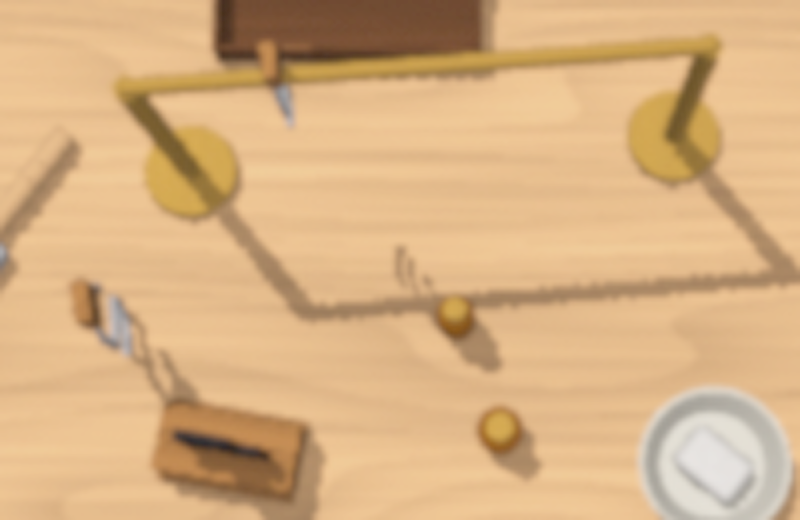

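```bash
cat > h.py <<'E'
import cv2,numpy as np
from cell import bot
np.set_printoptions(precision=4,suppress=True)
def ray(n,u,v):
    m=bot.camera_model(n);T=np.array(m["world_from_camera"]);K=np.array(m["mtx"])
    return T[:3,3],T[:3,:3]@np.linalg.solve(K,[u,v,1.])
def onz(n,u,v,z):
    o,d=ray(n,u,v);return o+d*(z-o[2])/d[2]
def tri(us,ut):
    (a,b),(c,d)=ray("side",*us),ray("top",*ut)
    b=b/np.linalg.norm(b);d=d/np.linalg.norm(d)
    s=np.linalg.lstsq(np.c_[b,-d],c-a,rcond=None)[0]
    p,q=a+b*s[0],c+d*s[1];return (p+q)/2,np.linalg.norm(p-q)*1e3
def proj(n,p):
    m=bot.camera_model(n);T=np.linalg.inv(np.array(m["world_from_camera"]));q=np.array(m["mtx"])@(T[:3,:3]@p+T[:3,3]);return q[:2]/q[2]
def crop(n,img,x,y,w,h,k,name):
    a=cv2.resize(img[y:y+h,x:x+w],None,fx=k,fy=k,interpolation=cv2.INTER_CUBIC);a=np.uint8(255*(a/255.)**.6)
    for i in range(0,w,5):
        L=8 if i%10==0 else 4
        cv2.line(a,(int((i+.5)*k),0),(int((i+.5)*k),L),(0,0,255),1)
        if i%10==0:cv2.putText(a,str(x+i),(int((i+.5)*k)+2,18),0,.4,(0,0,255),1)
    for i in range(0,h,5):
        cv2.line(a,(0,int((i+.5)*k)),(8,int((i+.5)*k)),(0,0,255),1)
        if i%10==0:cv2.putText(a,str(y+i),(10,int((i+.5)*k)+4),0,.4,(0,0,255),1)
    cv2.imwrite(f"pics/{name}.png",a)
E
python3 - <<'E'
from h import *
s=cv2.imread("pics/side0.png");t=cv2.imread("pics/top0.png")
crop(0,s,225,215,40,60,10,"d1") if 0 else None
crop(0,s,300,330,60,70,8,"d_comb")
crop(0,t,235,285,48,36,14,"d_combt")
crop(0,t,250,190,40,36,14,"d_tabt")
crop(0,s,225,217,40,56,10,"d_tab")
# rail
for a,b in (((231.2,212),(378,201.5)),): print(onz("top",*a,.24),onz("top",*b,.24))
print(onz("side",218,275,.24),onz("side",308,157,.24))
E
```

```text
[0.6832 0.2141 0.24  ] [ 0.7127 -0.1457  0.24  ]
[0.6782 0.2085 0.24  ] [ 0.7094 -0.1399  0.24  ]
```

View pics/d_comb.png

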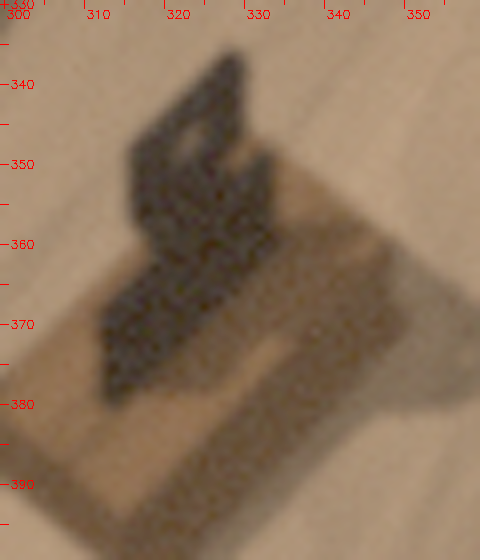

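View pics/d_combt.png

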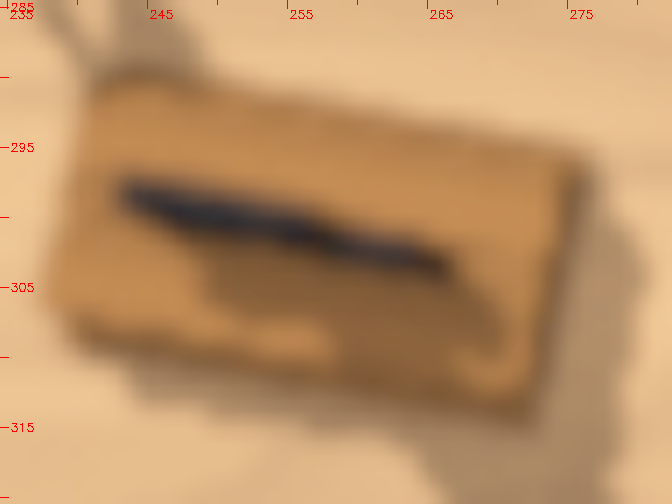

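View pics/d_tabt.png

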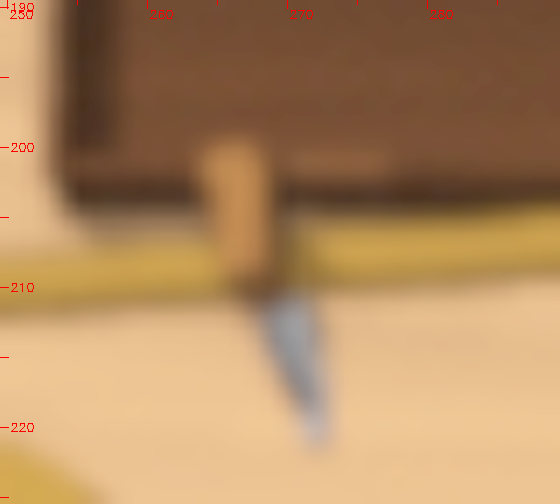

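View pics/d_tab.png

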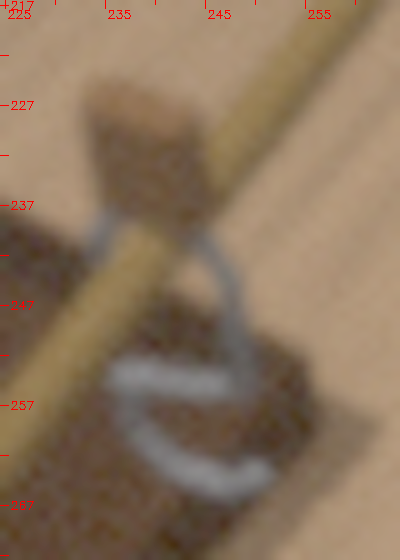

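Run:
```python
from h import *
s=cv2.imread("pics/side0.png");t=cv2.imread("pics/top0.png")
print("tip",tri((251,263.3),(271.6,220.5)))
print("tabtop tri",tri((238.8,227),(266.3,203.8)), "onz .28", onz("side",238.8,227,.28),onz("top",266.3,203.8,.28))
print("hole side z.123",onz("side",322.5,346.5,.123))
# rail fit per column: brass = saturated yellowish
def axis(img,n,rng,vert):
    hsv=cv2.cvtColor(img,cv2.COLOR_BGR2HSV)
    pts=[]
    return hsv
for n,img,p in (("top",t,[(300,206),(340,203),(300,195),(300,215)]),("side",s,[(265,215),(290,180),(250,200),(300,200)])):
    h=cv2.cvtColor(img,cv2.COLOR_BGR2HSV)
    for u,v in p: print(n,u,v,h[v,u])
ht=cv2.cvtColor(t,cv2.COLOR_BGR2HSV);hs=cv2.cvtColor(s,cv2.COLOR_BGR2HSV)
for u in (290,340): print([tuple(ht[v,u]) for v in range(198,213)])
print([tuple(hs[215,u]) for u in range(252,275)])
```

```text
tip (array([0.6766, 0.1217, 0.1809]), np.float64(1.5586687892911377))
tabtop tri (array([0.692 , 0.1229, 0.2794]), np.float64(2.598372708743077)) onz .28 [0.6902 0.1231 0.28  ] [0.6931 0.1233 0.28  ]
hole side z.123 [0.4791 0.1768 0.123 ]
top 300 206 [ 18 200 171]
top 340 203 [ 18 198 175]
top 300 195 [ 10 188  69]
top 300 215 [ 15 140 218]
side 265 215 [ 16 129 109]
side 290 180 [ 17 143  82]
side 250 200 [ 15 113 142]
side 300 200 [ 14 119 135]
[(np.uint8(11), np.uint8(192), np.uint8(73)), (np.uint8(10), np.uint8(188), np.uint8(76)), (np.uint8(11), np.uint8(191), np.uint8(76)), (np.uint8(10), np.uint8(192), np.uint8(73)), (np.uint8(10), np.uint8(189), np.uint8(62)), (np.uint8(11), np.uint8(188), np.uint8(46)), (np.uint8(16), np.uint8(203), np.uint8(68)), (np.uint8(17), np.uint8(203), np.uint8(133)), (np.uint8(18), np.uint8(201), np.uint8(170)), (np.uint8(18), np.uint8(201), np.uint8(171)), (np.uint8(17), np.uint8(199), np.uint8(150)), (np.uint8(16), np.uint8(176), np.uint8(146)), (np.uint8(15), np.uint8(149), np.uint8(194)), (np.uint8(15), np.uint8(141), np.uint8(219)), (np.uint8(1
[... 1081 characters left out ...]
.uint8(114)), (np.uint8(17), np.uint8(150), np.uint8(107)), (np.uint8(18), np.uint8(153), np.uint8(100)), (np.uint8(17), np.uint8(152), np.uint8(92)), (np.uint8(17), np.uint8(135), np.uint8(83)), (np.uint8(16), np.uint8(135), np.uint8(87)), (np.uint8(16), np.uint8(129), np.uint8(109)), (np.uint8(15), np.uint8(118), np.uint8(127)), (np.uint8(14), np.uint8(120), np.uint8(132)), (np.uint8(14), np.uint8(116), np.uint8(134)), (np.uint8(13), np.uint8(111), np.uint8(135)), (np.uint8(14), np.uint8(114), np.uint8(136)), (np.uint8(15), np.uint8(115), np.uint8(131)), (np.uint8(14), np.uint8(115), np.uint8(129)), (np.uint8(14), np.uint8(112), np.uint8(127)), (np.uint8(15), np.uint8(118), np.uint8(130))]
```

Run:
```python
from h import *
s=cv2.imread("pics/side0.png");t=cv2.imread("pics/top0.png")
ht=cv2.cvtColor(t,cv2.COLOR_BGR2HSV).astype(float);hs=cv2.cvtColor(s,cv2.COLOR_BGR2HSV).astype(float)
P=[]
for u in range(324,366):
    v=np.arange(195,214);w=np.clip(ht[v,u,1]-150,0,None);P.append(onz("top",u,(v*w).sum()/w.sum(),.24))
Q=[]
for v in range(180,226):
    c=218+(275-v)*(90/118);u=np.arange(int(c)-9,int(c)+10);w=np.clip(hs[v,u,1]-126,0,None);Q.append(onz("side",(u*w).sum()/w.sum(),v,.24))
for A in (P,Q):
    A=np.array(A);f=np.polyfit(A[:,1],A[:,0],1);r=A[:,0]-np.polyval(f,A[:,1]);print("rail x = ",f,"rms",r.std(),"at y=.1225",np.polyval(f,.1225))
# stand & comb in top view
dark=(t.max(2)<75).astype(np.uint8);dark[:285]=0;dark[321:]=0;dark[:,:235]=0;dark[:,283:]=0
n,l,st,ce=cv2.connectedComponentsWithStats(dark);i=1+np.argmax(st[1:,4]);ys,xs=np.where(l==i);print(st[i],ce[i])
hst=ht
dk=(s.max(2)<70).astype(np.uint8);dk[:330]=0;dk[385:]=0;dk[:,:305]=0;dk[:,340:]=0
c=max(cv2.findContours(dk,0,1)[0],key=cv2.contourArea);print(cv2.boundingRect(c))
# corners
print("combtop L(far y-) corner z.141",onz("side",328.5,336,.141),"near",onz("side",316.5,348.5,.141))
print("stand corners top z.04:",[onz("top",*p,.04)[:2] for p in ((241.7,290),(275,295.5),(239,306.5),(272,311.5))])
for n,p in (("top",(243,298)),("top",(265,303.5))): print("comb top-view ends, z .141/.09", onz(n,*p,.141),onz(n,*p,.09))
```

```text
rail x =  [-0.0713  0.7031] rms 0.0006709957491232243 at y=.1225 0.694319716495503
rail x =  [-0.0804  0.702 ] rms 0.00034805394393408 at y=.1225 0.6921415386699845
[244 298  23   8  87] [254.9425 301.5287]
(312, 337, 28, 48)
combtop L(far y-) corner z.141 [0.4757 0.1613 0.141 ] near [0.4807 0.1949 0.141 ]
stand corners top z.04: [array([0.5099, 0.2183]), array([0.4951, 0.1238]), array([0.4635, 0.224 ]), array([0.4503, 0.131 ])]
comb top-view ends, z .141/.09 [0.4804 0.1952 0.141 ] [0.4839 0.2045 0.09  ]
comb top-view ends, z .141/.09 [0.4667 0.1378 0.141 ] [0.4696 0.1446 0.09  ]
```

The hook on the rail at side (243,245) is the one the task names. The near-identical hook at side (262,368) stands free by the comb stand, so I'm leaving it alone. Before reaching, I'll compare their sizes.

```bash
cat >> h.py <<'E'
from scipy.spatial.transform import Rotation as R
def go(p,yaw,verbose=True):
    "tool-frame shift and rotvec to bring TCP to p, pointing down, tool x at world yaw (rad)"
    s=bot.read_state();T=R.from_quat(s["orientation"])
    x=np.array([np.cos(yaw),np.sin(yaw),0]);z=np.array([0,0,-1.]);G=R.from_matrix(np.c_[x,np.cross(z,x),z])
    print("t",round(s["t"],2),"ee",s["ee_pos"],"w",round(s["gripper_width"],4),"F",s["contact_force"])
    print("shift(tool)",T.inv().apply(np.array(p)-s["ee_pos"]),"turn",(T.inv()*G).as_rotvec())
E
python3 - <<'E'
from h import *
# distractor hook: tab top centre and tip via crop c2 clicks (scale 5.714, off 230,325) and top crop c3 (scale 4, off 200,190)
f=lambda x,y:(230+x/5.714-.5,325+y/5.714-.5);g=lambda x,y:(200+x/4-.5,190+y/4-.5)
print("other tab top",tri(f(165,150),g(85,290)),"tip",tri(f(248,374),g(127,350)))
print("lamp shade edge z.3",onz("top",533,210,.3),"vase",onz("top",459,245,.145))
go([.69,.1225,.40],np.radians(-85.65))
E
```

```text
other tab top (array([0.5706, 0.2554, 0.1425]), np.float64(7.191029847584924)) tip (array([0.5482, 0.2551, 0.0094]), np.float64(4.0655002877661435))
lamp shade edge z.3 [ 0.6772 -0.4966  0.3   ] vase [ 0.6236 -0.3696  0.145 ]
t 0.1 ee [ 0.1713 -0.6007  0.2218] w 0.0871 F [ 0.4426 -0.1113  0.7541]
shift(tool) [-0.5534 -0.6971 -0.1775] turn [0.0002 0.0013 0.2019]
```

Request:
move_arm(moves=[[[0, 0, -0.05], [0, 0, 0], -1], [[0, 0, -0.05], [0, 0, 0.1], -1], [[0, 0, -0.05], [0, 0, 0.1], -1]], force=25)

```text
t: 0.4
ee_pos: [0.1701, -0.5977, 0.3656]
orientation: [0.733, -0.681, -0.009, -0.005]
contact_force: [0.3, -1.2, 0.6]
gripper_width: 0.087
```

Run:
```python
from h import *
go([.4,-.1,.38],np.radians(-85.65));go([.69,.1225,.36],np.radians(-85.65));print(bot.read_state()["joint_pos"])
```

```text
t 0.4 ee [ 0.1701 -0.5977  0.3656] w 0.087 F [ 0.3207 -1.2486  0.6446]
shift(tool) [-0.4797 -0.2658 -0.0067] turn [ 0.0051  0.019  -0.0024]
t 0.4 ee [ 0.1701 -0.5977  0.3656] w 0.087 F [ 0.3207 -1.2486  0.6446]
shift(tool) [-0.6799 -0.5714  0.0156] turn [ 0.0051  0.019  -0.0024]
[ 1.2414  0.3129 -0.0292  1.1915  0.0086  1.657  -0.2831]
```

The rail hook measures about 100 mm from tip to tab, and the other about 133 mm. The rail hook is the smaller one, so my choice holds.

Request:
move_arm(moves=[[[-0.043, -0.024, 0], [0.005, 0.019, 0], -1], [[-0.043, -0.024, 0], [0, 0, 0], -1], [[-0.043, -0.024, 0], [0, 0, 0], -1], [[-0.043, -0.024, 0], [0, 0, 0], -1], [[-0.043, -0.024, 0], [0, 0, 0], -1], [[-0.043, -0.024, 0], [0, 0, 0], -1], [[-0.043, -0.024, 0], [0, 0, 0], -1], [[-0.043, -0.024, 0], [0, 0, 0], -1]])

```text
t: 1.2
ee_pos: [0.3396, -0.243, 0.3695]
orientation: [0.727, -0.686, 0.007, 0.005]
contact_force: [1.3, -0.9, 1.1]
gripper_width: 0.0868
```

Run:
```python
from h import *
go([.4,-.1,.38],np.radians(-85.65));go([.69,.1225,.36],np.radians(-85.65));print(bot.read_state()["joint_pos"])
```

```text
t 1.2 ee [ 0.3396 -0.243   0.3695] w 0.0868 F [ 1.2988 -0.894   1.0572]
shift(tool) [-0.1391 -0.0686 -0.0127] turn [-0.0021 -0.017  -0.0174]
t 1.2 ee [ 0.3396 -0.243   0.3695] w 0.0868 F [ 1.2988 -0.894   1.0572]
shift(tool) [-0.3446 -0.3711  0.0045] turn [-0.0021 -0.017  -0.0174]
[ 0.9276 -0.1652 -0.3628  1.686  -0.046   1.5983 -0.9448]
```

Tracking is good, so I'll carry on to a point above the hook.

Request:
move_arm(moves=[[[-0.034, -0.034, 0], [-0.002, -0.017, -0.017], -1], [[-0.034, -0.034, 0], [0, 0, 0], -1], [[-0.034, -0.034, 0], [0, 0, 0], -1], [[-0.034, -0.034, 0], [0, 0, 0], -1], [[-0.034, -0.035, 0], [0, 0, 0], -1], [[-0.034, -0.035, 0], [0, 0, 0], -1], [[-0.034, -0.035, 0], [0, 0, 0], -1], [[-0.034, -0.035, 0], [0, 0, 0], -1]])

```text
t: 2.0
ee_pos: [0.5995, 0.0599, 0.3688]
orientation: [0.731, -0.682, 0.002, 0.001]
contact_force: [-0.3, -1.1, 0.5]
gripper_width: 0.0873
```

Run:
```python
from h import *
go([.692,.1225,.34],np.radians(-85.65));print(bot.read_state()["joint_pos"])
```

```text
t 2.0 ee [0.5995 0.0599 0.3688] w 0.0873 F [-0.3265 -1.1256  0.5043]
shift(tool) [-0.056  -0.0967  0.0287] turn [-0.0013 -0.0032 -0.0057]
[ 0.3936  0.3404 -0.7803  1.2293  0.2416  1.6626 -1.8351]
```

Request:
move_arm(moves=[[[-0.02, -0.033, 0.01], [0, 0, -0.006], -1], [[-0.02, -0.033, 0.01], [0, 0, 0], -1], [[-0.015, -0.03, 0.01], [0, 0, 0], -1], [[0, 0, 0], [0, 0, 0], -1]])

```text
t: 2.4
ee_pos: [0.6956, 0.1314, 0.3314]
orientation: [0.736, -0.677, -0.002, 0.002]
contact_force: [-0.2, -0.3, -1.0]
gripper_width: 0.0872
```

Run:
```python
from h import *
go([.692,.1225,.255],np.radians(-85.65));print(bot.read_state()["joint_pos"])
s=bot.grab_frame("side")[:,:,::-1];t=bot.grab_frame("top")[:,:,::-1]
crop(0,s,190,170,100,110,5,"e_s");cv2.imwrite("pics/e_t.png",t)
```

```text
t 2.4 ee [0.6956 0.1314 0.3314] w 0.0872 F [-0.187  -0.2891 -1.0161]
shift(tool) [0.0085 0.0038 0.0765] turn [ 0.006  -0.0007  0.0065]
[ 0.1457  0.6041 -0.7434  0.9567  0.3967  1.7095 -1.9349]
```

View pics/e_s.png

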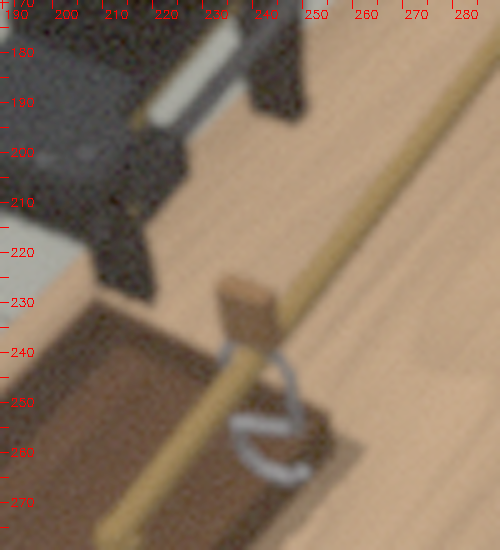

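The picture shows both fingertips at about (213,229) and (247,193), straddling the tab at (238,232). I'm going down onto it.

Request:
move_arm(moves=[[[0.0085, 0.004, 0.02], [0.006, 0, 0.006], -1], [[0, 0, 0.02], [0, 0, 0], -1], [[0, 0, 0.015], [0, 0, 0], -1], [[0, 0, 0], [0, 0, 0], -1]])

```text
t: 2.9
ee_pos: [0.6899, 0.1163, 0.2842]
orientation: [0.731, -0.682, 0.005, -0.003]
contact_force: [0.2, -0.7, 1.0]
gripper_width: 0.087
```

Run:
```python
from h import *
go([.692,.1225,.255],np.radians(-85.65))
s=bot.grab_frame("side")[:,:,::-1];t=bot.grab_frame("top")[:,:,::-1]
crop(0,s,190,190,80,90,6,"e_s2")
p=bot.read_state()["ee_pos"]; print("TCP px",proj("side",p))
```

```text
t 2.9 ee [0.6899 0.1163 0.2842] w 0.087 F [ 0.2453 -0.6748  1.0032]
shift(tool) [-0.0061 -0.0022  0.0292] turn [-0.0112 -0.0032 -0.0059]
TCP px [240.1424 222.3532]
```

View pics/e_s2.png

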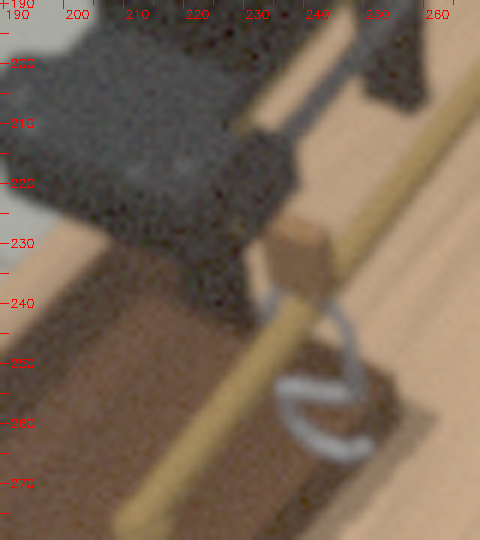

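Request:
move_arm(moves=[[[-0.006, -0.002, 0.015], [-0.01, -0.003, -0.006], -1], [[0, 0, 0.0], [0, 0, 0], -1], [[0, 0, 0], [0, 0, 0], -1]])

```text
t: 3.3
ee_pos: [0.6932, 0.1236, 0.2739]
orientation: [0.733, -0.68, 0.002, -0.003]
contact_force: [0.0, 1.6, -0.1]
gripper_width: 0.0868
```

Run:
```python
from h import *
go([.692,.1225,.255],np.radians(-85.65))
```

```text
t 3.3 ee [0.6932 0.1236 0.2739] w 0.0868 F [ 0.0494  1.5604 -0.1401]
shift(tool) [0.001  0.0014 0.0189] turn [-0.0077  0.0013 -0.    ]
```

Request:
move_arm(moves=[[[0.001, 0.001, 0.012], [-0.007, 0.001, 0], -1], [[0, 0, 0.005], [0, 0, 0], -1], [[0, 0, 0], [0, 0, 0], -1]])

```text
t: 3.6
ee_pos: [0.6923, 0.1229, 0.2555]
orientation: [0.734, -0.68, -0.0, -0.0]
contact_force: [0.8, -0.8, 0.5]
gripper_width: 0.0869
```

Run:
```python
from h import *
go([.692,.1225,.255],np.radians(-85.65))
```

```text
t 3.6 ee [0.6923 0.1229 0.2555] w 0.0869 F [ 0.7808 -0.8447  0.4679]
shift(tool) [0.0004 0.0003 0.0005] turn [0.     0.0006 0.0006]
```

Request:
move_arm(moves=[[[0, 0, 0], [0, 0, 0], 1], [[0, 0, 0], [0, 0, 0], 1], [[0, 0, 0], [0, 0, 0], 1], [[0, 0, 0], [0, 0, 0], 1], [[0, 0, 0], [0, 0, 0], 1], [[0, 0, 0], [0, 0, 0], 1], [[0, 0, 0], [0, 0, 0], 1], [[0, 0, 0], [0, 0, 0], 1]], force=25)

```text
t: 4.4
ee_pos: [0.6925, 0.1229, 0.2561]
orientation: [0.734, -0.68, 0.0, -0.001]
contact_force: [1.0, -0.4, 0.5]
gripper_width: 0.0313
```

Run:
```python
from h import *
go([.692,.1225,.255],np.radians(-85.65))
s=bot.grab_frame("side")[:,:,::-1]
crop(0,s,190,190,80,90,6,"e_s3")
```

```text
t 4.4 ee [0.6925 0.1229 0.2561] w 0.0313 F [ 1.0212 -0.4134  0.5497]
shift(tool) [0.0004 0.0005 0.0011] turn [-0.0009  0.0007  0.0004]
```

View pics/e_s3.png

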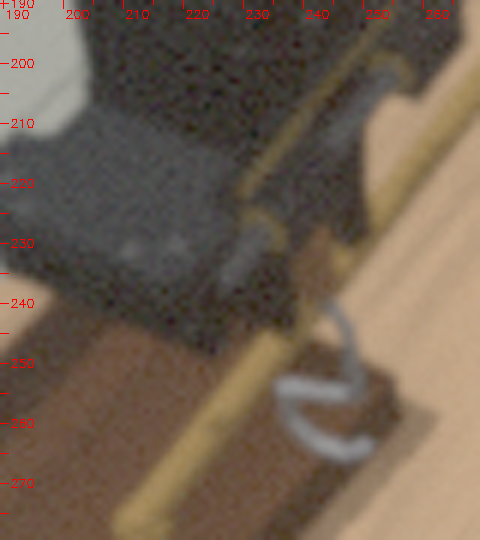

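The fingers are still closing evenly around the tab at (241,231), so I'll keep closing.

Request:
move_arm(moves=[[[0, 0, 0], [0, 0, 0], 1], [[0, 0, 0], [0, 0, 0], 1], [[0, 0, 0], [0, 0, 0], 1], [[0, 0, 0], [0, 0, 0], 1], [[0, 0, 0], [0, 0, 0], 1], [[0, 0, 0], [0, 0, 0], 1]])

```text
t: 5.05
ee_pos: [0.6924, 0.1229, 0.2561]
orientation: [0.734, -0.68, -0.0, -0.001]
contact_force: [-0.5, 0.3, 0.0]
gripper_width: 0.0083
```

Run:
```python
from h import *
go([.692,.1225,.290],np.radians(-85.65))
```

```text
t 5.05 ee [0.6924 0.1229 0.2561] w 0.0083 F [-0.4634  0.2571  0.0274]
shift(tool) [ 0.0004  0.0004 -0.0339] turn [-0.0007  0.0007  0.0005]
```

Request:
move_arm(moves=[[[0, 0, -0.012], [0, 0, 0], 1], [[0, 0, -0.012], [0, 0, 0], 1], [[0, 0, -0.012], [0, 0, 0], 1], [[0, 0, 0], [0, 0, 0], 1]])

```text
t: 5.45
ee_pos: [0.6913, 0.1225, 0.2929]
orientation: [0.734, -0.679, -0.001, 0.002]
contact_force: [-3.7, -1.0, -4.7]
gripper_width: 0.0087
```

Run:
```python
from h import *
go([.692,.1225,.290],np.radians(-85.65))
s=bot.grab_frame("side")[:,:,::-1]
crop(0,s,190,180,80,90,6,"e_s4")
```

```text
t 5.45 ee [0.6913 0.1225 0.2929] w 0.0087 F [-3.6538 -0.9576 -4.7134]
shift(tool) [ 0.     -0.0008  0.0029] turn [ 0.0042 -0.0001  0.0008]
```

View pics/e_s4.png

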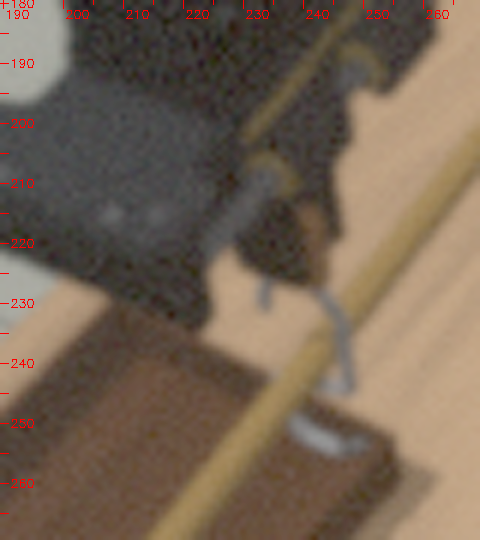

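The force is -4.7 N. I raised it 37 mm, so the S's cross wire is pressing up on the bar. I'm backing down to a 27 mm raise.

Request:
move_arm(moves=[[[0, 0, 0.009], [0.004, 0, 0], 1], [[0, 0, 0], [0, 0, 0], 1]])

```text
t: 5.7
ee_pos: [0.6918, 0.1228, 0.284]
orientation: [0.734, -0.679, 0.001, -0.001]
contact_force: [-0.2, -0.1, 0.0]
gripper_width: 0.0089
```

Run:
```python
from h import *
go([.692,.1225,.283],np.radians(-85.65))
s=bot.grab_frame("side")[:,:,::-1]
crop(0,s,190,180,80,90,6,"e_s5")
```

```text
t 5.7 ee [0.6918 0.1228 0.284 ] w 0.0089 F [-0.2199 -0.0657  0.0146]
shift(tool) [ 0.0003 -0.0001  0.001 ] turn [-0.0027  0.0004  0.0007]
```

View pics/e_s5.png

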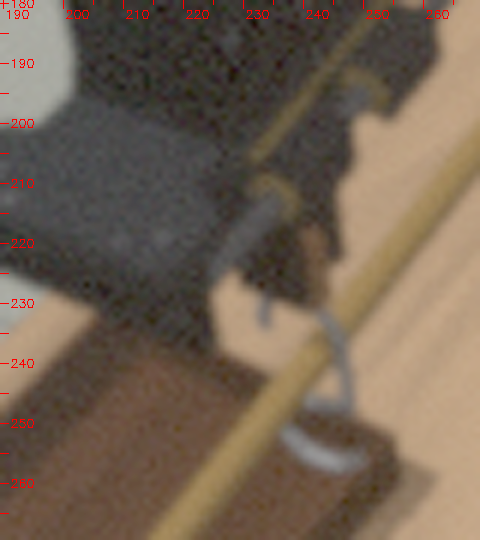

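Request:
move_arm(moves=[[[0, 0.01, 0], [0, 0, 0], 1], [[0, 0.01, 0], [0, 0, 0], 1]])

```text
t: 5.95
ee_pos: [0.6726, 0.1214, 0.2849]
orientation: [0.733, -0.68, 0.001, -0.002]
contact_force: [0.3, -0.6, 0.9]
gripper_width: 0.0088
```

Request:
move_arm(moves=[[[0, 0.015, 0], [0, 0, 0], 1], [[0, 0.015, 0], [0, 0, 0], 1], [[0, 0.02, 0], [0, 0, 0], 1], [[0, 0, 0], [0, 0, 0], 1]])

```text
t: 6.35
ee_pos: [0.6211, 0.1179, 0.2863]
orientation: [0.733, -0.68, 0.003, -0.004]
contact_force: [0.6, 0.8, -0.7]
gripper_width: 0.0088
```

Run:
```python
from h import *
go([.692,.1225,.283],np.radians(-85.65))
s=bot.grab_frame("side")[:,:,::-1];t=bot.grab_frame("top")[:,:,::-1]
p=bot.read_state()["ee_pos"]; u=proj("side",p).astype(int);print(u)
crop(0,s,u[0]-35,u[1]-20,70,75,8,"e_s6")
y=np.array([-.997,-.076,0])
for n,dx,dz in (("tip",14,7),("bend",-14,24),("bend2",14,34),("or",0,0),("archtip",-14,59)):
    print(n,proj("side",p+y*dx/1e3+[0,0,(dz-86.6)/1e3]))
```

```text
t 6.35 ee [0.6211 0.1179 0.2863] w 0.0088 F [ 0.5789  0.8013 -0.6778]
shift(tool) [ 0.0008 -0.071   0.004 ] turn [-0.0094  0.0016  0.    ]
[270 237]
tip [280.3023 267.6977]
bend [266.7604 256.7158]
bend2 [279.4329 258.7068]
or [274.1008 267.2965]
archtip [265.288 244.679]
```

View pics/e_s6.png

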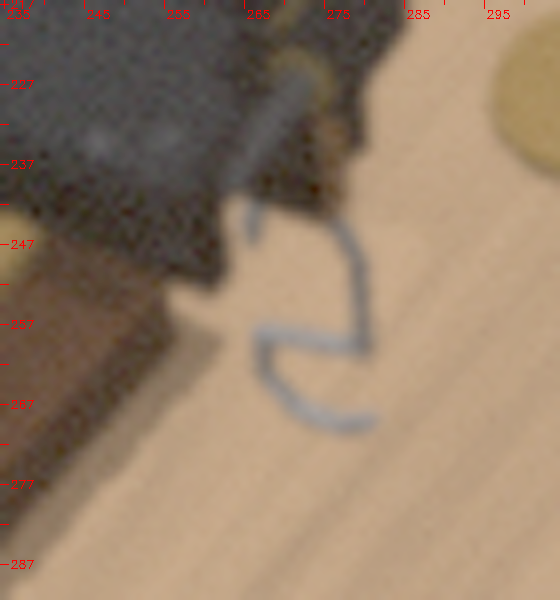

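Matching the pixels, the tip was at (281,269) against (280.3,267.7) predicted and the bends sit about 1.4 px low. So the hook is upright but slipped about 4 mm down in the grip, which puts its origin at about TCP − 0.090.

Run:
```python
from h import *
go([.5275,.1696,.25],np.radians(-98.5))
```

```text
t 6.45 ee [0.6227 0.1172 0.2859] w 0.0089 F [ 0.3442  0.2923 -0.5775]
shift(tool) [-0.0593  0.0914  0.0351] turn [-0.0092  0.0027  0.2231]
```

Request:
move_arm(moves=[[[-0.015, 0.023, 0.009], [-0.009, 0.003, 0], 1], [[-0.015, 0.023, 0.009], [0, 0, 0], 1], [[-0.015, 0.023, 0.009], [0, 0, 0], 1], [[-0.015, 0.023, 0.009], [0, 0, 0], 1], [[0, 0, 0], [0, 0, 0.11], 1], [[0, 0, 0], [0, 0, 0.11], 1], [[0, 0, 0], [0, 0, 0], 1]])

```text
t: 7.15
ee_pos: [0.5284, 0.1727, 0.2485]
orientation: [-0.651, 0.759, -0.0, 0.002]
contact_force: [-0.8, -0.6, 0.1]
gripper_width: 0.0088
```

Run:
```python
from h import *
go([.5275,.1696,.2095],np.radians(-98.5));print(bot.read_state()["joint_pos"])
```

```text
t 7.15 ee [0.5284 0.1727 0.2485] w 0.0088 F [-0.8363 -0.6232  0.1338]
shift(tool) [0.0033 0.0005 0.039 ] turn [-0.0033  0.0025 -0.0054]
[ 0.3079  0.2573 -0.83    1.5773  0.1922  1.3877 -2.2646]
```

Request:
move_arm(moves=[[[0.003, 0, 0.018], [-0.003, 0.002, -0.005], 1], [[0, 0, 0.018], [0, 0, 0], 1], [[0, 0, 0], [0, 0, 0], 1], [[0, 0, 0], [0, 0, 0], 1]])

```text
t: 7.55
ee_pos: [0.5309, 0.1703, 0.213]
orientation: [-0.657, 0.754, -0.0, 0.002]
contact_force: [-0.1, 0.4, -0.5]
gripper_width: 0.0092
```

```bash
cat > look.py <<'E'
from h import *
import sys
s=bot.grab_frame("side")[:,:,::-1];t=bot.grab_frame("top")[:,:,::-1]
crop(0,s,275,310,75,75,8,sys.argv[1]+"s");crop(0,t,230,270,60,55,10,sys.argv[1]+"t")
st=bot.read_state();p=st["ee_pos"];y=R.from_quat(st["orientation"]).as_matrix()[:,1]
for n,dx,dz in (("tip",14,7),("bend",-14,24),("bend2",14,34),("or",0,0)):
    print(n,proj("side",p+y*dx/1e3+[0,0,(dz-90)/1e3]),proj("top",p+y*dx/1e3+[0,0,(dz-90)/1e3]))
go([.478,.177,.2095],np.radians(-98.5))
E
python3 look.py f1
```

```text
tip [306.4656 333.3302] [253.0508 284.372 ]
bend [294.8106 320.2283] [253.8739 273.0829]
bend2 [306.0886 325.542 ] [251.3842 283.3105]
or [300.9126 331.1947] [254.3823 279.4207]
t 7.65 ee [0.5309 0.1702 0.2131] w 0.0091 F [-0.8718 -0.1846  0.3609]
shift(tool) [0.0006 0.0534 0.0034] turn [-0.0028  0.0028  0.0099]
```

View pics/f1s.png

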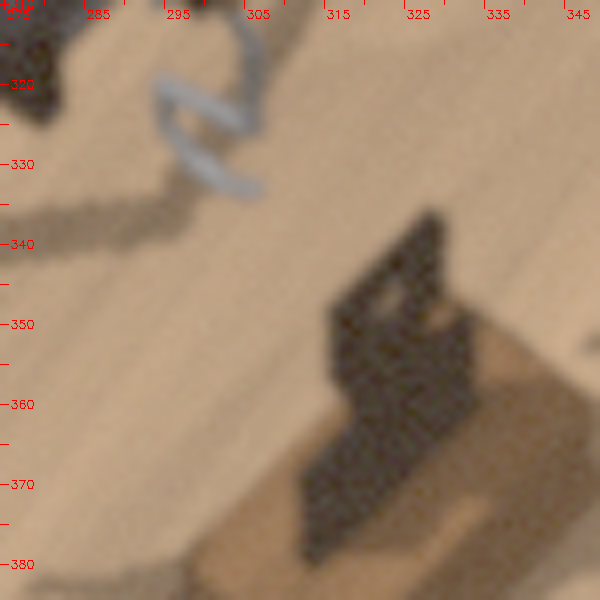

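View pics/f1t.png

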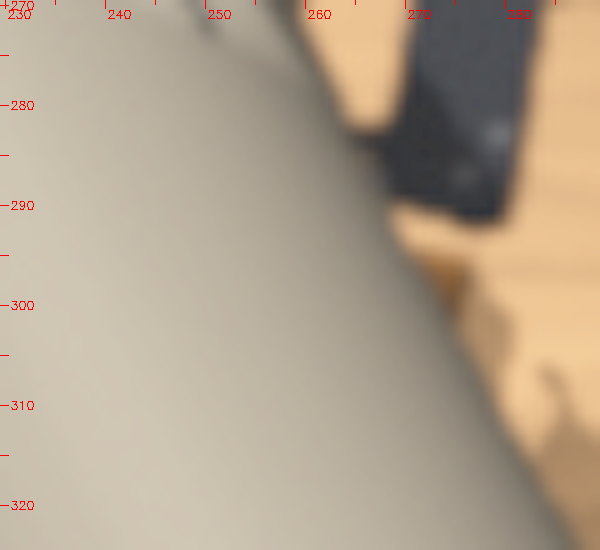

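Run:
```python
from h import *
print(onz("side",323.0,346.4,.123))
n=np.array([-.989,.148,0]);e=np.array([.148,.989,0])
for H in ([.478,.177,.123],[.478,.177,.1195]):
  H=np.array(H);print("hole",proj("side",H))
  for k,a,c,b in (("TL robot face",18,18,3),("TL far face",18,18,-3),("TR robot",-18,18,3),("TR far",-18,18,-3),("BL rob",18,-18,3),("BL far",18,-18,-3),("BR rob",-18,-18,3)):
    print(k,proj("side",H+e*a/1e3+n*b/1e3+[0,0,c/1e3]))
# per-mm pixel jacobians
for d in (n,e,np.array([0,0,1])): print(proj("side",H+d*1e-3)-proj("side",H))
# stand corners side view z=.04
print([onz("side",*p,.04)[:2] for p in ()])
C=np.array([.478,.177,0])
for a,b in ((50,30),(50,-30),(-50,30),(-50,-30)): print("stand",a,b,proj("side",C+e*a/1e3+n*b/1e3+[0,0,.04]),proj("top",C+e*a/1e3+n*b/1e3+[0,0,.04]))
```

```text
[0.4785 0.1762 0.123 ]
hole [322.9766 346.8461]
TL robot face [317.7886 349.3987]
TL far face [315.264 347.515]
TR robot [330.4992 336.1724]
TR far [327.9847 334.3504]
BL rob [318.0021 359.2577]
BL far [315.54   357.3976]
BR rob [330.3966 346.2025]
hole [322.9847 347.8117]
TL robot face [317.8098 350.3794]
TL far face [315.2915 348.4979]
TR robot [330.489  337.1697]
TR far [327.9806 335.3498]
BL rob [318.0223 360.1899]
BL far [315.5662 358.3321]
BR rob [330.3869 347.1514]
[0.4138 0.3066]
[-0.348   0.3639]
[-0.0023 -0.2754]
[]
stand 50 30 [318.2856 396.0452] [236.4266 309.272 ]
stand 50 -30 [294.6414 377.3506] [240.4481 288.1569]
stand -50 30 [351.1308 359.9096] [271.5445 314.8557]
stand -50 -30 [327.7301 342.7624] [275.2836 293.6526]
```

Request:
move_arm(moves=[[[0.0005, 0, 0.003], [-0.003, 0.003, 0.01], 1], [[0, 0.01, 0], [0, 0, 0], 1], [[0, 0.01, 0], [0, 0, 0], 1], [[0, 0.008, 0], [0, 0, 0], 1], [[0, 0, 0], [0, 0, 0], 1], [[0, 0, 0], [0, 0, 0], 1]])

```text
t: 8.25
ee_pos: [0.5009, 0.175, 0.212]
orientation: [-0.653, 0.757, -0.001, 0.001]
contact_force: [-0.0, -0.9, 0.1]
gripper_width: 0.0091
```

```bash
python3 look.py f2
```

```text
tip [318.6311 342.9659] [250.809  295.7492]
bend [306.9416 329.6384] [251.7065 284.5545]
bend2 [318.4832 335.2719] [249.0836 294.9517]
or [312.9336 340.6651] [252.2096 290.6976]
t 8.35 ee [0.5011 0.1751 0.2119] w 0.0085 F [ 0.5586  0.1559 -0.4108]
shift(tool) [0.0015 0.0231 0.0024] turn [-0.0022  0.0004  0.0011]
```

View pics/f2s.png

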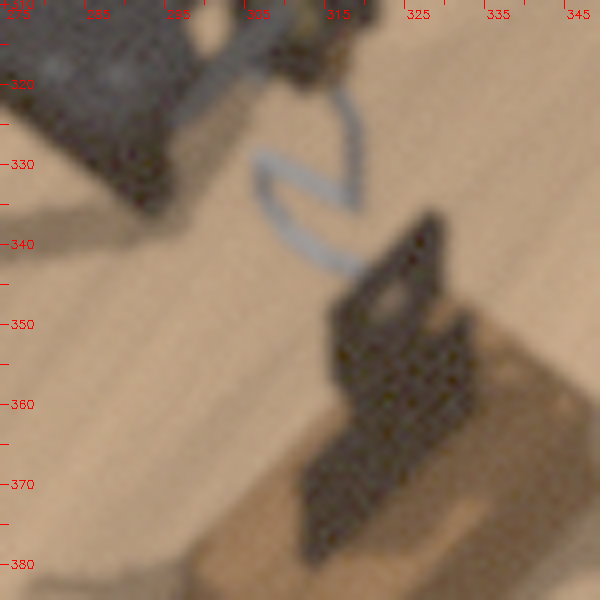

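Request:
move_arm(moves=[[[0.0018, 0, 0.0025], [-0.002, 0, 0], 1], [[0, 0, 0], [0, 0, 0], 1], [[0, 0, 0], [0, 0, 0], 1]])

```text
t: 8.65
ee_pos: [0.5013, 0.1728, 0.209]
orientation: [-0.653, 0.757, 0.0, 0.0]
contact_force: [-0.2, 0.4, -0.8]
gripper_width: 0.0088
```

Run:
```python
from h import *
go([.4785,.1763,.2095],np.radians(-98.5))
```

```text
t 8.65 ee [0.5013 0.1728 0.209 ] w 0.0088 F [-0.1563  0.4437 -0.8297]
shift(tool) [-0.0001  0.0231 -0.0005] turn [0.0003 0.0006 0.0003]
```

Aligned. I'm advancing in small steps and watching the force.

Request:
move_arm(moves=[[[0, 0.004, 0], [0, 0, 0], 1], [[0, 0.004, 0], [0, 0, 0], 1], [[0, 0.004, 0], [0, 0, 0], 1], [[0, 0, 0], [0, 0, 0], 1], [[0, 0, 0], [0, 0, 0], 1]])

```text
t: 9.15
ee_pos: [0.4883, 0.1749, 0.2089]
orientation: [-0.653, 0.757, 0.0, 0.0]
contact_force: [-0.1, -0.2, 0.1]
gripper_width: 0.0092
```

```bash
sed -i 's/\[.478,.177,.2095\]/[.4785,.1763,.2095]/' look.py; python3 look.py f3
```

```text
tip [324.5905 346.9287] [250.8759 300.7222]
bend [312.8877 333.5963] [251.7839 289.5905]
bend2 [324.557  339.2952] [249.1533 300.0422]
or [318.8226 344.5914] [252.2802 295.6359]
t 9.25 ee [0.4883 0.175  0.2089] w 0.0087 F [-0.0163  0.56   -0.1995]
shift(tool) [ 0.0001  0.0099 -0.0006] turn [0.0007 0.0008 0.0006]
```

View pics/f3s.png

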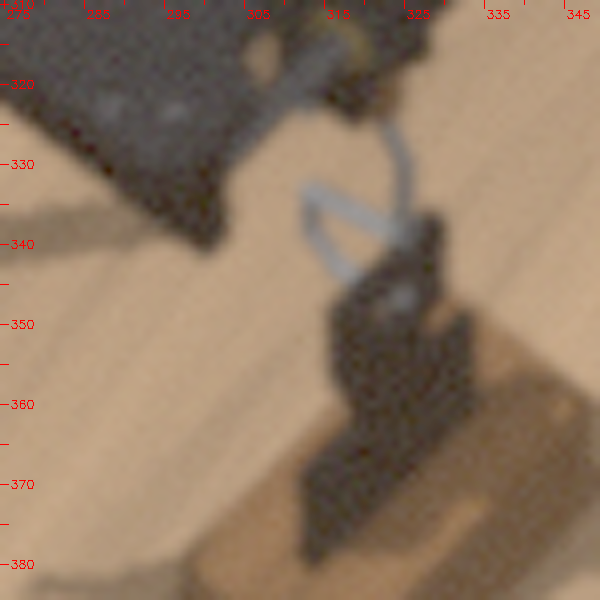

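The silver tip now shows inside the hole at (324.5,347). The comb hasn't moved and there's no force. I'll advance another 10 mm.

Request:
move_arm(moves=[[[0, 0.004, 0], [0, 0, 0], 1], [[0, 0.003, 0], [0, 0, 0], 1], [[0, 0.003, 0], [0, 0, 0], 1], [[0, 0, 0], [0, 0, 0], 1], [[0, 0, 0], [0, 0, 0], 1], [[0, 0, 0], [0, 0, 0], 1]])

```text
t: 9.85
ee_pos: [0.4776, 0.1766, 0.2089]
orientation: [-0.653, 0.757, 0.001, 0.0]
contact_force: [0.3, -0.2, -1.1]
gripper_width: 0.0089
```

```bash
python3 look.py f4
```

```text
tip [329.1202 350.2828] [250.1114 304.8284]
bend [317.3704 336.8947] [251.0135 293.7215]
bend2 [329.1741 342.6804] [248.3679 304.244 ]
or [323.2806 347.9003] [251.5243 299.7012]
t 9.95 ee [0.4776 0.1766 0.2089] w 0.0087 F [-0.4906  0.2123 -0.0677]
shift(tool) [ 0.0001 -0.0009 -0.0006] turn [0.0007 0.0009 0.0005]
```

View pics/f4s.png

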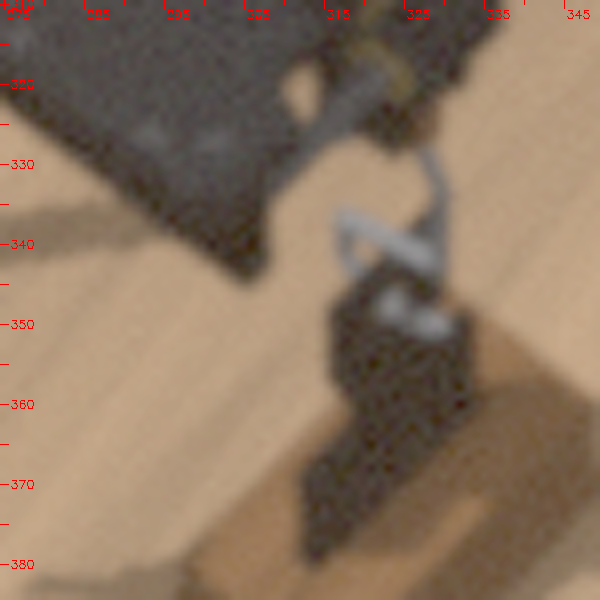

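The tip is through, showing at (329,350) on the robot side of the plate. The comb still stands in its slot, so I'm lifting slowly.

Request:
move_arm(moves=[[[0, 0, -0.006], [0, 0, 0], 1], [[0, 0, -0.006], [0, 0, 0], 1], [[0, 0, -0.006], [0, 0, 0], 1], [[0, 0, -0.008], [0, 0, 0], 1], [[0, 0, -0.008], [0, 0, 0], 1], [[0, 0, -0.01], [0, 0, 0], 1], [[0, 0, -0.01], [0, 0, 0], 1], [[0, 0, -0.01], [0, 0, 0], 1]])

```text
t: 10.75
ee_pos: [0.4776, 0.1764, 0.2782]
orientation: [-0.653, 0.757, 0.001, -0.0]
contact_force: [0.9, -0.1, -0.3]
gripper_width: 0.0087
```

Request:
move_arm(moves=[[[0, 0, -0.01], [0, 0, 0], 1], [[0, 0, -0.01], [0, 0, 0], 1], [[0, 0, -0.01], [0, 0, 0], 1], [[0, 0, -0.01], [0, 0, 0], 1], [[0, 0, 0], [0, 0, 0], 1], [[0, 0, 0], [0, 0, 0], 1], [[0, 0, 0], [0, 0, 0], 1]])

```text
t: 11.45
ee_pos: [0.4781, 0.1767, 0.3234]
orientation: [-0.653, 0.757, 0.0, 0.001]
contact_force: [0.2, -0.1, -0.2]
gripper_width: 0.0089
```

Run:
```python
from h import *
s=bot.grab_frame("side")[:,:,::-1];crop(0,s,270,275,100,110,5,"g1")
go([.6228,.1425,.33],np.radians(-85.65));print(bot.read_state()["joint_pos"])
```

```text
t 11.5 ee [0.478  0.1766 0.3233] w 0.0086 F [ 0.3008 -0.0323 -0.7108]
shift(tool) [ 0.0125 -0.1482 -0.0066] turn [-0.0007  0.0016 -0.2236]
[ 0.3593  0.1062 -0.8567  1.5568  0.0793  1.5138 -2.2175]
```

View pics/g1.png

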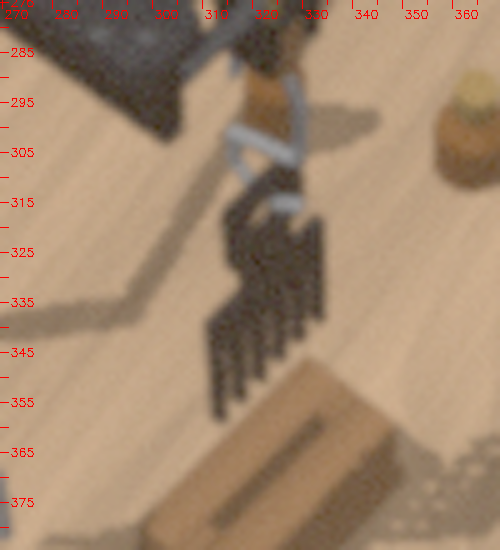

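The comb hangs on the hook with its teeth clear of the stand (bottom at (213,358), stand below). I'm heading back to the rail gently.

Run:
```python
from h import *
go([.622,.1176,.31],np.radians(-85.65))
print(onz("top",268,204.5,.03),onz("top",314,269,.07))
```

```text
t 11.5 ee [0.478  0.1766 0.3233] w 0.0086 F [ 0.3008 -0.0323 -0.7108]
shift(tool) [ 0.0372 -0.1511  0.0133] turn [-0.0007  0.0016 -0.2236]
[0.7634 0.1527 0.03  ] [0.5672 0.0139 0.07  ]
```

Request:
move_arm(moves=[[[0, 0, 0], [0, 0, -0.05], 1], [[0, 0, 0], [0, 0, -0.06], 1], [[0, 0, 0], [0, 0, -0.06], 1], [[0, 0, 0], [0, 0, -0.05], 1], [[0, 0, 0], [0, 0, 0], 1], [[0, 0, 0], [0, 0, 0], 1]])

```text
t: 12.1
ee_pos: [0.477, 0.176, 0.3206]
orientation: [0.734, -0.679, -0.001, 0.001]
contact_force: [0.4, -0.1, -0.4]
gripper_width: 0.0087
```

Run:
```python
from h import *
go([.622,.1176,.31],np.radians(-85.65))
```

```text
t 12.1 ee [0.477  0.176  0.3206] w 0.0087 F [ 0.3653 -0.1029 -0.431 ]
shift(tool) [ 0.0697 -0.14    0.01  ] turn [0.0035 0.0008 0.0031]
```

Request:
move_arm(moves=[[[0.004, -0.008, 0], [0.003, 0, 0.003], 1], [[0.007, -0.014, 0], [0, 0, 0], 1], [[0.008, -0.016, 0], [0, 0, 0], 1], [[0.008, -0.016, 0], [0, 0, 0], 1], [[0.008, -0.016, 0], [0, 0, 0], 1], [[0.008, -0.016, 0], [0, 0, 0], 1], [[0.008, -0.016, 0], [0, 0, 0], 1], [[0.006, -0.014, 0], [0, 0, 0], 1]])

```text
t: 12.9
ee_pos: [0.6041, 0.1231, 0.319]
orientation: [0.729, -0.684, 0.001, 0.001]
contact_force: [-0.7, 0.1, -0.1]
gripper_width: 0.0086
```

Request:
move_arm(moves=[[[0.005, -0.01, 0], [0, 0, 0], 1], [[0, 0, 0.004], [0, 0, 0], 1], [[0, 0, 0], [0, 0, 0], 1], [[0, 0, 0], [0, 0, 0], 1], [[0, 0, 0], [0, 0, 0], 1]])

```text
t: 13.4
ee_pos: [0.6159, 0.1173, 0.3127]
orientation: [0.728, -0.686, 0.0, 0.001]
contact_force: [0.1, 0.8, -1.0]
gripper_width: 0.0089
```

Run:
```python
from h import *
go([.622,.1176,.2875],np.radians(-85.65))
s=bot.grab_frame("side")[:,:,::-1];crop(0,s,200,190,110,110,5,"g2")
```

```text
t 13.4 ee [0.6159 0.1173 0.3127] w 0.0089 F [ 0.0629  0.7811 -0.9562]
shift(tool) [-0.     -0.0061  0.0252] turn [ 0.0019 -0.0019 -0.0159]
```

View pics/g2.png

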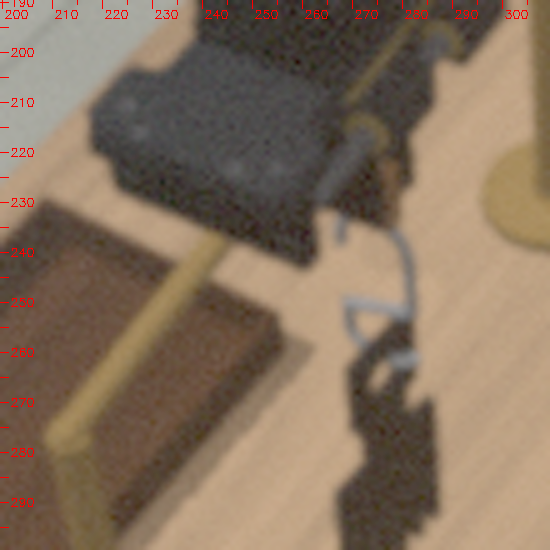

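Request:
move_arm(moves=[[[0, -0.006, 0.01], [0, 0, -0.016], 1], [[0, 0, 0.01], [0, 0, 0], 1], [[0, 0, 0.005], [0, 0, 0], 1], [[0, 0, 0], [0, 0, 0], 1], [[0, 0, 0], [0, 0, 0], 1], [[0, 0, 0], [0, 0, 0], 1]])

```text
t: 14.05
ee_pos: [0.6216, 0.118, 0.2855]
orientation: [0.734, -0.679, 0.0, 0.001]
contact_force: [-0.5, -0.5, -0.2]
gripper_width: 0.0092
```

```bash
cat > look2.py <<'E'
from h import *
import sys
st=bot.read_state();p=st["ee_pos"];y=R.from_quat(st["orientation"]).as_matrix()[:,1]
s=bot.grab_frame("side")[:,:,::-1];u=proj("side",p).astype(int);crop(0,s,u[0]-45,u[1]-20,90,75,8,sys.argv[1])
for n,dx,dz in (("bend",-14,24),("bend2",14,34),("archtip",-14,59),("or",0,0)):
    print(n,proj("side",p+y*dx/1e3+[0,0,(dz-90)/1e3]))
go([.6925,.1229,.2865],np.radians(-85.65))
E
python3 look2.py g3
```

```text
bend [267.1216 258.5129]
bend2 [279.7947 260.4849]
archtip [265.6609 246.5429]
or [274.4534 269.0317]
t 14.1 ee [0.6217 0.118  0.2856] w 0.0089 F [ 0.5784  0.1709 -0.6258]
shift(tool) [ 0.0007 -0.071  -0.001 ] turn [ 0.0016 -0.0024  0.0025]
```

View pics/g3.png

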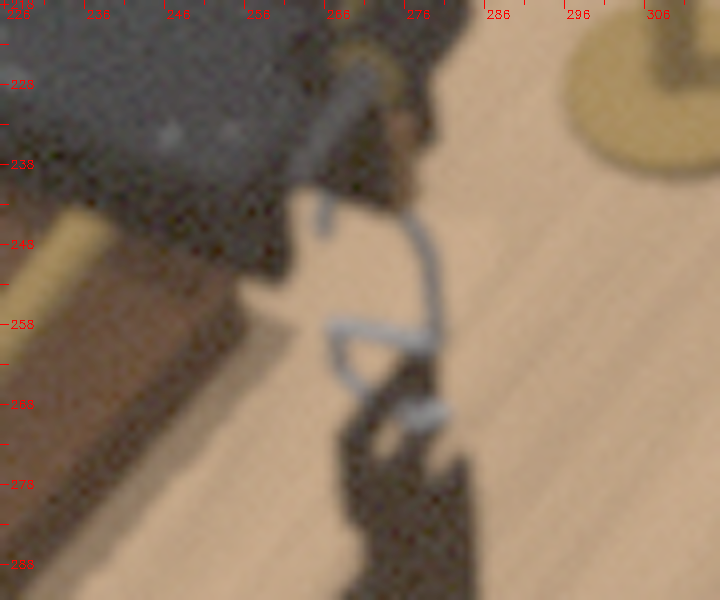

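The hook points match the model within 0.5 px, and it is raised 26 mm above its hanging height. Advancing over the bar.

Request:
move_arm(moves=[[[0.0005, -0.008, 0], [0, 0, 0], 1], [[0, -0.01, 0], [0, 0, 0], 1], [[0, -0.01, 0], [0, 0, 0], 1], [[0, -0.01, 0], [0, 0, 0], 1], [[0, -0.01, 0], [0, 0, 0], 1], [[0, -0.008, 0], [0, 0, 0], 1], [[0, 0, 0], [0, 0, 0], 1], [[0, 0, 0], [0, 0, 0], 1]])

```text
t: 14.9
ee_pos: [0.6831, 0.1216, 0.2866]
orientation: [0.734, -0.68, 0.001, 0.0]
contact_force: [0.4, 0.5, -0.5]
gripper_width: 0.0088
```

```bash
python3 look2.py g4
```

```text
bend [239.5782 246.2156]
bend2 [251.6121 248.0204]
archtip [237.4753 234.1562]
or [247.1158 256.7308]
t 14.95 ee [0.683  0.1215 0.2866] w 0.0086 F [-0.7499  0.2964 -1.1442]
shift(tool) [-0.0007 -0.0096  0.0001] turn [-0.0011 -0.0028  0.0005]
```

View pics/g4.png

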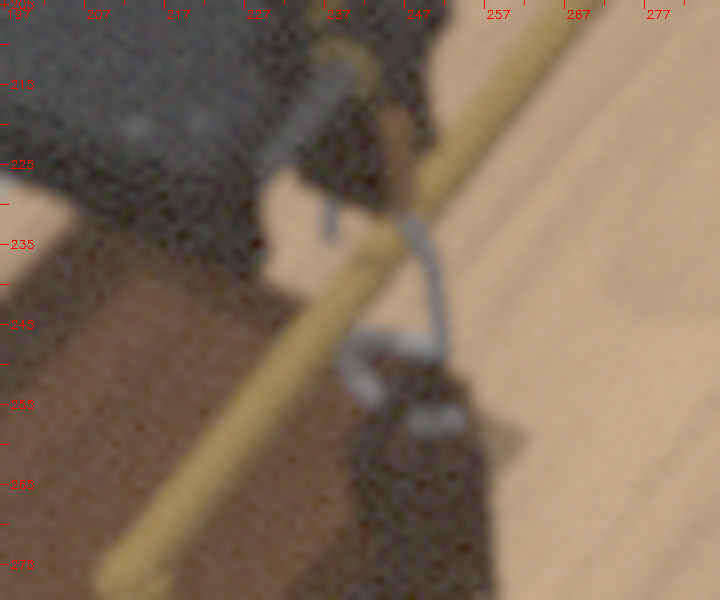

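Request:
move_arm(moves=[[[0, -0.005, 0], [0, 0, 0], 1], [[0, -0.004, 0], [0, 0, 0], 1], [[0, 0, 0.006], [0, 0, 0], 1], [[0, 0, 0.006], [0, 0, 0], 1], [[0, 0, 0.005], [0, 0, 0], 1], [[0, 0, 0], [0, 0, 0], 1], [[0, 0, 0], [0, 0, 0], 1]])

```text
t: 15.65
ee_pos: [0.6919, 0.1219, 0.2682]
orientation: [0.734, -0.68, 0.002, 0.001]
contact_force: [0.7, 0.0, -0.3]
gripper_width: 0.0087
```

```bash
python3 look2.py g5
```

```text
bend [236.9005 250.5997]
bend2 [248.7136 252.4376]
archtip [234.7658 238.8292]
or [244.3593 260.9057]
t 15.7 ee [0.6919 0.1219 0.2681] w 0.009 F [-0.2858 -0.5967 -1.4589]
shift(tool) [-0.0009 -0.0007 -0.0184] turn [-0.0008 -0.0036  0.0006]
```

View pics/g5.png

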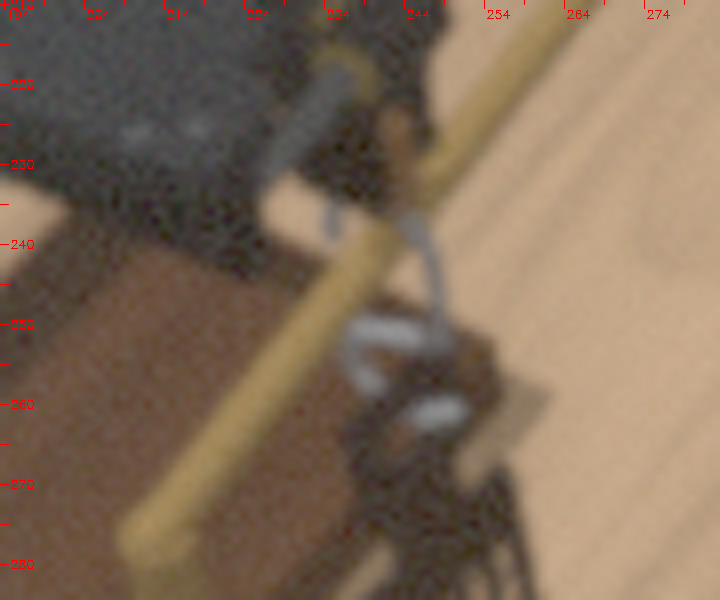

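Request:
move_arm(moves=[[[0, 0, 0.003], [0, 0, 0], 1], [[0, 0, 0.003], [0, 0, 0], 1], [[0, 0, 0.001], [0, 0, 0], 1], [[0, 0, 0], [0, 0, 0], 1], [[0, 0, 0], [0, 0, 0], 1]])

```text
t: 16.2
ee_pos: [0.692, 0.1218, 0.261]
orientation: [0.734, -0.68, 0.002, 0.001]
contact_force: [0.3, 0.0, -0.4]
gripper_width: 0.0082
```

Request:
move_arm(moves=[[[0, 0, 0.001], [0, 0, 0], 1], [[0, 0, 0], [0, 0, 0], 1], [[0, 0, 0], [0, 0, 0], 1]])

```text
t: 16.5
ee_pos: [0.692, 0.1219, 0.2602]
orientation: [0.734, -0.68, 0.002, 0.001]
contact_force: [0.1, -0.6, -1.1]
gripper_width: 0.0091
```

Request:
move_arm(moves=[[[0, 0, 0.001], [0, 0, 0], 1], [[0, 0, 0], [0, 0, 0], 1], [[0, 0, 0], [0, 0, 0], 1]])

```text
t: 16.8
ee_pos: [0.6921, 0.122, 0.2594]
orientation: [0.734, -0.68, 0.002, 0.0]
contact_force: [0.4, -0.6, -0.3]
gripper_width: 0.0091
```

Request:
move_arm(moves=[[[0, 0, 0.0015], [0, 0, 0], 1], [[0, 0, 0], [0, 0, 0], 1], [[0, 0, 0], [0, 0, 0], 1]])

```text
t: 17.1
ee_pos: [0.6924, 0.1221, 0.2592]
orientation: [0.734, -0.68, 0.003, -0.0]
contact_force: [0.6, -0.0, 0.4]
gripper_width: 0.0087
```

```bash
python3 look2.py g6
```

```text
bend [237.1676 253.4684]
bend2 [248.9161 255.3678]
archtip [235.0521 241.8375]
or [244.5808 263.6945]
t 17.15 ee [0.6924 0.122  0.2592] w 0.0086 F [-0.3695 -0.1734  0.0181]
shift(tool) [-0.0008 -0.0003 -0.0273] turn [-0.004  -0.0033  0.0003]
```

View pics/g6.png

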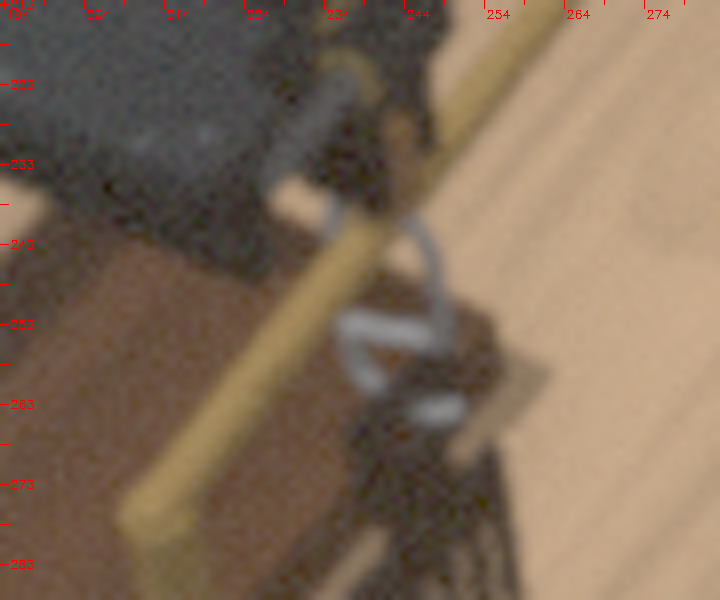

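A 1.5 mm command moved it only 0.2 mm, so the arch is resting on the bar at TCP 0.259, as expected. Releasing.

Request:
move_arm(moves=[[[0, 0, 0], [0, 0, 0], 0.6], [[0, 0, 0], [0, 0, 0], 0.6], [[0, 0, 0], [0, 0, 0], 0.4], [[0, 0, 0], [0, 0, 0], 0.2], [[0, 0, 0], [0, 0, 0], 0], [[0, 0, 0], [0, 0, 0], 0], [[0, 0, 0], [0, 0, 0], 0], [[0, 0, 0], [0, 0, 0], 0]])

```text
t: 17.95
ee_pos: [0.6924, 0.122, 0.2585]
orientation: [0.734, -0.68, 0.002, -0.0]
contact_force: [0.8, 0.7, -0.3]
gripper_width: 0.0429
```

```bash
python3 look2.py g7
```

```text
bend [237.2182 253.6954]
bend2 [248.9603 255.5914]
archtip [235.1051 242.076 ]
or [244.6266 263.911 ]
t 18.0 ee [0.6924 0.1221 0.2586] w 0.043 F [-0.4445  1.3161  0.5269]
shift(tool) [-0.0007 -0.0003 -0.0279] turn [-0.0034 -0.0032  0.0005]
```

View pics/g7.png

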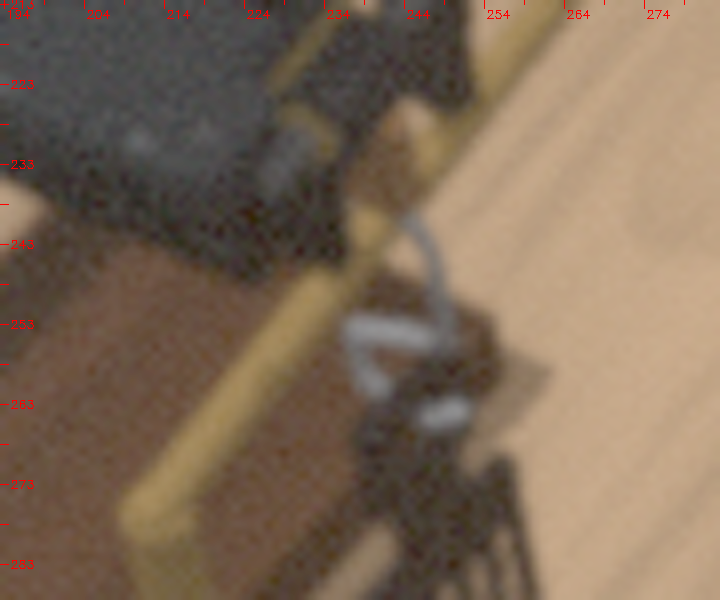

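The hook is hanging free on the bar with the comb on it. I'm opening a little more and going straight up.

Request:
move_arm(moves=[[[0, 0, 0], [0, 0, 0], -0.3], [[0, 0, 0], [0, 0, 0], -0.3], [[0, 0, 0], [0, 0, 0], -0.3], [[0, 0, -0.01], [0, 0, 0], -0.3], [[0, 0, -0.015], [0, 0, 0], -0.3], [[0, 0, -0.02], [0, 0, 0], -0.3], [[0, 0, -0.03], [0, 0, 0], -0.3], [[0, 0, -0.03], [0, 0, 0], -0.3]])

```text
t: 18.8
ee_pos: [0.6908, 0.1214, 0.3674]
orientation: [0.734, -0.68, 0.001, 0.002]
contact_force: [0.6, 1.6, 0.4]
gripper_width: 0.0566
```

Request:
move_arm(moves=[[[0, 0.03, -0.02], [0, 0, 0], -0.3], [[0, 0.04, 0], [0, 0, 0], -0.3], [[0.02, 0.04, 0], [0, 0, 0], -0.3], [[0.04, 0.03, 0], [0, 0, 0], -0.3], [[0.04, 0.02, 0], [0, 0, 0], -0.3], [[0.04, 0, 0], [0, 0, 0], -0.3], [[0.04, 0, 0], [0, 0, 0], -0.3], [[0.02, 0, 0], [0, 0, 0], -0.3]])

```text
t: 19.6
ee_pos: [0.5415, -0.0885, 0.4041]
orientation: [0.737, -0.676, 0.008, -0.004]
contact_force: [0.1, 0.1, -0.4]
gripper_width: 0.0565
```

Request:
move_arm(moves=[[[0, 0, 0], [0, 0, 0], -0.3], [[0, 0, 0], [0, 0, 0], -0.3], [[0, 0, 0], [0, 0, 0], -0.3], [[0, 0, 0], [0, 0, 0], -0.3], [[0, 0, 0], [0, 0, 0], -0.3], [[0, 0, 0], [0, 0, 0], -0.3], [[0, 0, 0], [0, 0, 0], -0.3], [[0, 0, 0], [0, 0, 0], -0.3]])

```text
t: 20.4
ee_pos: [0.5418, -0.0846, 0.4081]
orientation: [0.738, -0.674, 0.009, -0.006]
contact_force: [0.6, 0.4, -0.1]
gripper_width: 0.0565
```

Run:
```python
from h import *
s=bot.grab_frame("side")[:,:,::-1];t=bot.grab_frame("top")[:,:,::-1]
s0=s.copy()
crop(0,s,200,205,100,110,5,"h1");cv2.imwrite("pics/h1t.png",t);cv2.imwrite("pics/h1s.png",s)
```

```text
(no output)
```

View pics/h1.png

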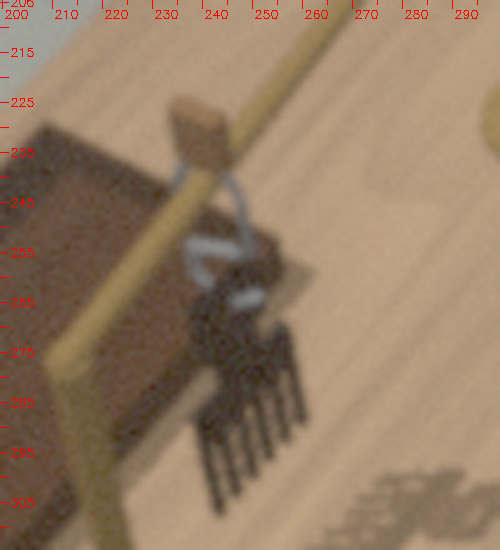

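View pics/h1t.png

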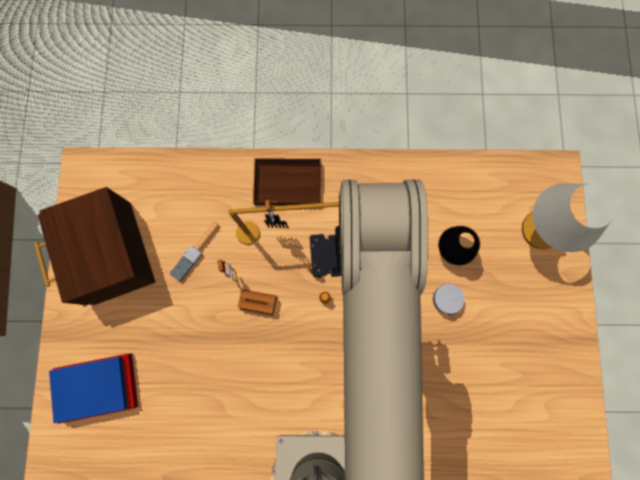

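The hook is over the bar at (240,243) and the comb hangs below it with its teeth clear. All bystanders in view sit where they were. I'll wait and check whether it's swinging.

Request:
move_arm(moves=[[[0, 0, 0], [0, 0, 0], -0.3], [[0, 0, 0], [0, 0, 0], -0.3], [[0, 0, 0], [0, 0, 0], -0.3]])

```text
t: 20.8
ee_pos: [0.5417, -0.085, 0.408]
orientation: [0.738, -0.675, 0.009, -0.006]
contact_force: [0.6, -0.5, 0.7]
gripper_width: 0.0564
```

Run:
```python
from h import *
a=cv2.imread("pics/h1s.png")
F=[bot.grab_frame("side")[:,:,::-1] for _ in range(10)]
for f in [a]+F:
    d=(f[255:310,230:268].max(2)<62);ys,xs=np.where(d);low=ys>30
    print(d.sum(),xs.mean().round(2)+230,ys.mean().round(2)+255,"teeth",xs[low].mean().round(2)+230)
crop(0,F[-1],200,205,100,110,5,"h2")
s0=cv2.imread("pics/side0.png").astype(int);d=cv2.GaussianBlur(np.abs(F[-1].astype(int)-s0).max(2).astype(np.uint8),(5,5),0)>25
cv2.imwrite("pics/diff.png",d.astype(np.uint8)*255)
print(bot.read_state()["t"])
```

```text
919 243.67 275.32 teeth 245.72
914 243.7 275.22 teeth 245.81
923 243.7 275.31 teeth 245.81
917 243.71 275.16 teeth 245.77
921 243.7 275.19 teeth 245.77
921 243.66 275.19 teeth 245.74
918 243.69 275.27 teeth 245.73
923 243.63 275.15 teeth 245.59
924 243.7 275.21 teeth 245.85
923 243.68 275.21 teeth 245.82
916 243.64 275.14 teeth 245.58
21.3
```

View pics/h2.png

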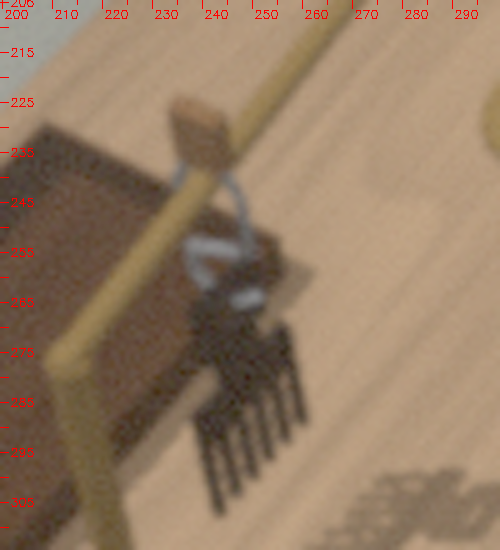

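View pics/diff.png

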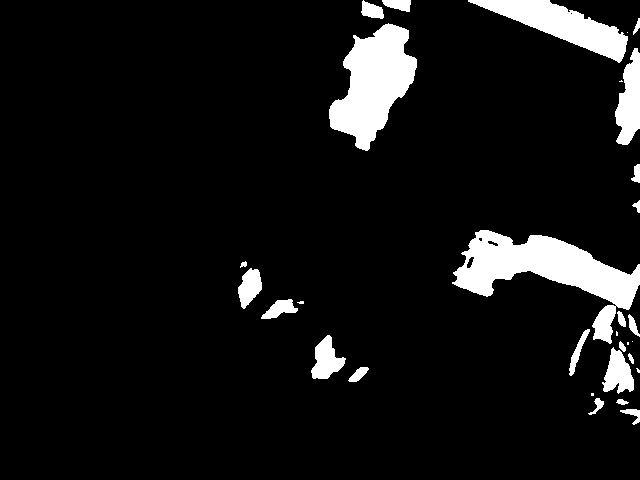

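The comb's centroid holds within 0.1 px over 0.5 s. The difference image changes only at the comb, its shadows and the arm.

```bash
python3 -c "
from cell import bot
print(bot.sign_off())"
```

```text
the job is handed in; nothing more can be done
None
```

The comb now hangs on the small S-hook, back on the brass rail between the posts, and the job is handed in; no verdict was reported. I took the hook off the rail, passed its lower end through the comb's hole while the comb stood in its stand, and hung it back in its old place. The robot's clock stood at about 21 s of the 67 s.

**Last checks:**
- **Still and clear:** the comb's position in the side view stayed within about 0.1 px over 0.5 s. By calculation its teeth are about 49 mm above the dresser top; I didn't measure that separately.
- **Bystanders:** comparing the side view with the first picture showed changes only at the comb, its shadows and the arm.
- **Gripper:** it was well clear of everything.

**What went wrong or disagreed:**
- **Hook lifted too far:** on first taking the hook off, I raised it 37 mm instead of 27. It pressed the bar with about 5 N and slipped about 3.5 mm in the grip. I measured the slip in the image and allowed for it, and later pictures matched within about 0.5 px.
- **Top camera blocked:** the arm hid the hook and comb from above during threading, so I aligned with the side camera alone.
- **Camera disagreement:** the two cameras disagreed by about 2 mm on the rail's position.

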